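# Snap the right cap onto the jar and hold it down

## Task

One of the three white caps is the right size for the amber jar in the capping nest. Pick that one up, press it straight down onto the jar's neck until it snaps and sits level with its rim right down on the jar's shoulder, then keep pressing firmly and finish like that: the program ends with the gripper still pressing the cap down, not letting go. Leave the other caps and everything else on the table where they are.

Things in the scene. Friction and masses are not known exactly. Their poses are not given: they have to be found in the camera images.
- cap_b: cap: white plastic, round, finely ribbed, 57 mm across over the ribs (middle size of the three), 30 mm high, standing open side down. 30 g. Origin: centre of its underside, z up. Mouth lip has an inner diameter of 42 mm; the inside is clear to 4 mm below its top. Grasp it from above across the sides, well up: in place, its rim stands on the shoulder of the jar.
- cap_c: cap, looks the same, 49 mm across, 30 mm high, lip inner diameter 34 mm. Origin: centre of its underside
- cap_a: cap, looks the same, 65 mm across, 30 mm high, lip inner diameter 50 mm. Origin: centre of its underside
- jar: amber jar, 76 mm across, held in a black ring on a grey base plate 130 x 100 x 14 mm, all fixed. Origin: centre of the plate's underside, z up. Shoulder ledge 58 mm across, 95 mm above the table, sloping down outside it; neck 38 mm across and 23 mm high above the shoulder, tapered to 31 mm at the top.
- jar_seat (a point): point on the jar's axis at the height of its shoulder (95 mm above the table), z up. The underside of the fitted cap ends here.
- jar_beads (a point): point on the jar's axis, 9.5 mm above jar_seat, at the height of four sprung steel beads in the neck (47 mm across them). A cap whose lip is wider than the neck but narrower than the beads snaps on: the lip meets them when its underside is about 11.5 mm above jar_seat; the push rises to about 9 N, then drops suddenly, and from about 6 mm on the cap is drawn down to the shoulder; there the beads hold it without pushing.
- flask: bystander, loose: black glass flask with ball stopper, 66 x 85 mm, 97 mm high; origin under its centre
- vial: bystander, loose: clear vial with white cap, 45 mm across, 68 mm high; origin under its centre
- phone: bystander, loose: black phone lying flat, 156 x 75 x 9 mm; origin under its centre

How it is judged:
On the way, in this order (a step that is already met when the one before it is completed fails the run):
1. the fitting cap is picked up in the gripper (height (world z) of cap_b above 0.04 m and contact force between the fingers and cap_b above 0.1 N and contact force between cap_b and jar below 0.05 N), for 0.1 s.
2. the fitting cap has snapped down onto the shoulder of the jar (z of cap_b in the frame of jar_seat between -0.003 and 0.0015 m and horizontal distance between cap_b and jar_seat below 0.003 m and angle between cap_b's own z axis and vertical below 0.08 rad), for 0.1 s.
At the end, for the whole second after the job is handed in: the 57 mm cap is snapped on the jar, its underside within 1.5 mm of the shoulder, centred within 3 mm, within 0.08 rad of level, and the gripper's fingers still press it down, with at least 4 N between cap and jar; the other caps and the loose bystanders are within 30 mm of where they stood (all of step 2 and contact force between cap_b and jar above 4 N and contact force between the fingers and cap_b above 3 N and distance of each of cap_c, cap_a, flask, vial, phone from where it was at the start of the episode below 0.03 m); the arm keeps its last pose, push and grip.
It fails at once if the small cap is moved by more than 30 mm (distance of cap_c from where it was at the start of the episode above 0.03 m).
It fails at once if the large cap is moved by more than 30 mm (distance of cap_a from where it was at the start of the episode above 0.03 m).
It fails at once if the black flask is moved by more than 30 mm (distance of flask from where it was at the start of the episode above 0.03 m).
It fails at once if the vial is moved by more than 30 mm (distance of vial from where it was at the start of the episode above 0.03 m).
It fails at once if the phone is moved by more than 30 mm (distance of phone from where it was at the start of the episode above 0.03 m).
It also fails if it takes over 51 s, if anything falls off the work surface, if the arm or the gripper's body presses on something with over 40 N, if the wrist force passes 120 N, or if a joint passes its speed limit or range.

## Robot

A 6-joint arm with a two-finger parallel gripper is mounted at the origin on a cart in front of the work surface, level with it; the furniture and walls round the work are solid. World frame = base frame: x ahead of the robot, y to its left, z up, the work surface at z = 0. Lengths are in m, angles in rad, forces in N, time in s.
With the tool pointing down it reaches from about 0.4 to 0.925 m from the base axis. Payload 12.5 kg.
Tool frame: the origin (TCP) lies between the finger pads; the fingertips stand 22 mm ahead of it and the grasp point (between the pads) lies 3 mm ahead of it; z points along the fingers, y is the line along which they close (so a half turn about z gives the same grasp; the last joint's range is limited). The gripper opens to 95 mm and grips with 3 to 60 N. Pads are 20 mm wide; open, the fingers measure 119 mm over their backs; the gripper's body (75 mm by 180 mm) begins 59 mm behind the grasp point.
Start: joints at [-1.352, 0.491, 1.559, -0, 1.092, -0.106], TCP at [0.199, -0.592, 0.237] pointing down, gripper open.
Joint ranges: [-3.1, 3.1], [-0.84, 2.19], [0.05, 2.79], [-1.13, 4.28], [0.06, 2.93], [-2.69, 2.69]. Speed limits (rad/s): [2.22, 2.22, 2.79, 3.14, 3.14, 3.14].

## Interface

Orientations are given as a unit quaternion [x, y, z, w].
In Python, from bench import r gives the robot as it stands.
- The arm moves only by the tool move_arm, never from a script. Its argument "plan" is a list of rows, each a list of 5 numbers: the shift along the world's x, y, z in units of 0.25 m (1.0 is 0.25 m), then the turn about the world's z in units of 45 degrees (1.0 is 45 degrees), then the opening, from -1 (shut) to 1 (fully open). A call has 1 to 12 rows; each row is the pose to reach, as a shift and turn from the pose commanded when the call began; what a row does not reach only later rows make up. A row lasts 1/12 s, in which the tool goes at most 41.7 mm and 7.16 degrees, less where a joint would pass 70% of its speed; a pose out of reach is approached as far as the arm can. A call with a number of a shift or a turn outside -1 to 1 is refused whole. A call with a gripper value outside its range is refused whole. The fingers move at their own pace and stop on an object; "newtons" is the grip in N (left out, the last holds). Time passes only in rows, so rows that repeat a pose let the fingers close. It gives the time, the measured TCP pose, the force, the opening and the grip force at its end, in the units of the state.
- r.get_state(): the state, without advancing time (a new reading comes with each control period).
- r.grab_frame(name): name is "scene" or "top" or "wrist"; returns a dict with "image" (384x512x3 uint8, red, green, blue), "intrinsics" (3x3 intrinsics, pixels), "extrinsics" (4x4, takes a point from camera to world coordinates). Camera axes: x right, y up, looking along -z (the intrinsics and any distortion apply to the point x, -y, -z); pixel columns grow to the right and rows downward; lengths in m; the calibration is good to about 2 mm. The wrist camera is an equidistant fisheye: a pixel r from the principal point sees the ray r / f radians off the axis. A picture is of the moment at which its call begins. There is no depth.
- r.hand_in(): hands the job in; it is judged then, once.
Trained networks look in a picture, given as the dict that the camera call returned (one of the last four; its "shot" number tells which), for a name from the list of things; names that differ only in an ending like _2 or _b are one class to them, and where a whole thing is asked for, a point or a joint stands for the part that bears it (a point fixed in the world has none). Each returns a list of dicts, best first, with "confidence" (0 to 1); they miss things now and then, are a little off and sometimes report something else, mostly with a low value. They report only what shows in the picture. A call takes as long as a camera call.
- r.look_for(picture, thing): "uv" ([column, row] in pixels, amid what is visible of it).
- r.silhouettes(picture, thing): "mask" (384x512 bool, what is visible of it) and "uv" ([column, row] in pixels, amid what is visible of it).
- r.tip_of(picture, thing): "uv" ([column, row] in pixels: a listed point, or the origin of a listed thing).
The state is a dict: "time": time; "q": joint angles; "qd": joint speeds; "joint_efforts": joint torques, N m; "tcp_pos": TCP position; "tcp_rot": TCP orientation; "wrist_force": force on the tool from outside, world axes, zero at the start; "torque": the same for the moment, N m; "finger_gap": finger opening in m; "grip_force": force on a finger pad.
Only numpy, scipy, OpenCV 4.12 (cv2) and the standard library are available. Lean on these libraries where they do the work, as an engineer would, in place of code of your own. Each camera call takes 0.05 s, during which the arm holds its last target. There are 200 camera calls.

## Working session

There is one attempt and no reset: what is moved stays moved. The work goes in short steps, Python scripts to look and compute and a tool call to move; the robot and the scene stay as the last step left them, time stands still between calls to the robot, and variables do not carry over. Pictures are saved under pics/ and viewed, at most 10 in all, crops included, and the job is handed in when it is done.

Besides the shell and the picture viewer there is one more tool, called after "Call:" as a command line: name --pt "numbers of a row" for each row, then --argument value for the rest. move_arm: Moves the arm, as the interface text tells. Its arguments: {"type":"object","properties":{"plan":{"type":"array","items":{"type":"array","items":{"type":"number","minimum":-1,"maximum":1}}},"newtons":{"type":"number"}},"required":["plan"]}

```bash
mkdir -p pics; cat > h.py <<'E'
import numpy as np,cv2
from bench import r
def ray(f,uv):
    K=np.array(f["intrinsics"]);E=np.array(f["extrinsics"])
    x=(uv[0]-K[0,2])/K[0,0];y=(uv[1]-K[1,2])/K[1,1]
    if f.get("fish"):
        t=np.hypot(x,y);s=np.sin(t)/max(t,1e-9);d=np.array([x*s,-y*s,-np.cos(t)])
    else: d=np.array([x,-y,-1.])
    d=E[:3,:3]@d
    return E[:3,3],d/np.linalg.norm(d)
def at_z(f,uv,z):
    o,d=ray(f,uv);return o+d*(z-o[2])/d[2]
def grab(n):
    f=r.grab_frame(n);f["fish"]=(n=="wrist");return f
def save(f,n): cv2.imwrite("pics/"+n,f["image"][:,:,::-1])
E
python3 - <<'E'
from h import *
np.set_printoptions(precision=4,suppress=True)
for n in("top","scene"):
    f=grab(n);save(f,n+"0.png");print(n,[k for k in f],f["extrinsics"][:3] if 0 else np.array(f["extrinsics"])[:3,3])
    for t in("cap_b","jar","flask","vial","phone"):
        for d in r.silhouettes(f,t)[:4]:
            print(t,round(d["confidence"],2),np.round(d["uv"],1),int(d["mask"].sum()),at_z(f,d["uv"],.03 if t=="cap_b" else .05))
    for t in("jar_seat","jar_beads"):
        for d in r.tip_of(f,t)[:2]: print(t,round(d["confidence"],2),np.round(d["uv"],1),at_z(f,d["uv"],.095 if t=="jar_seat" else .1045))
    for d in r.tip_of(f,"cap_b")[:4]: print("cap tip",round(d["confidence"],2),np.round(d["uv"],1),at_z(f,d["uv"],0))
print(r.get_state())
E
```

```text
top ['image', 'intrinsics', 'extrinsics', 'shot', 'fish'] [ 0.3879 -0.0097  1.4624]
cap_b 0.85 [304.  201.2] 337 [ 0.5243 -0.1468  0.03  ]
cap_b 0.79 [340.7 218. ] 256 [ 0.4735 -0.2575  0.03  ]
cap_b 0.52 [259.1 224.2] 180 [ 0.4541 -0.0103  0.03  ]
jar 0.92 [183.4 185.3] 1358 [0.5696 0.2182 0.05  ]
flask 0.81 [262.2 146.1] 542 [ 0.6906 -0.0191  0.05  ]
flask 0.23 [182.2 187.5] 1347 [0.5629 0.2216 0.05  ]
vial 0.8 [360.  160.7] 235 [ 0.6462 -0.316   0.05  ]
phone 0.63 [311.4 160.7] 1146 [ 0.6459 -0.1685  0.05  ]
jar_seat 0.8 [178.3 177.2] [0.5877 0.2263 0.095 ]
jar_seat 0.37 [177.  177.8] [0.5859 0.2301 0.095 ]
jar_beads 0.66 [178.  178.1] [0.5836 0.2255 0.1045]
cap tip 0.81 [303.6 201.6] [ 0.5259 -0.1484  0.    ]
cap tip 0.78 [256.7 225.2] [ 0.4524 -0.0029  0.    ]
cap tip 0.7 [337.3 217.4] [ 0.4771 -0.2522  0.    ]
scene ['image', 'intrinsics', 'extrinsics', 'shot', 'fish'] [0.2535 0.473  0.8033]
cap_b 0.79 [293.2 224.1] 287 [0.4509 0.0091 0.03  ]
cap_b 0.6 [296.9 178.9] 427 [ 0.5154 -0.1294  0.03  ]
cap_b 0.53 [329.1 161.8] 310 [ 0.4665 -0.2376  0.03  ]
jar 0.95 [203.5 271. ] 2266 
[... 235 characters left out ...]
 ]
jar_beads 0.65 [196.8 251.3] [0.5773 0.2287 0.1045]
cap tip 0.7 [329.3 163.2] [ 0.4718 -0.2602  0.    ]
cap tip 0.62 [289.8 223.6] [ 0.467  -0.0055  0.    ]
cap tip 0.58 [298.6 180.9] [ 0.5177 -0.1487  0.    ]
{'time': 0.9, 'q': array([-1.3516,  0.4909,  1.5589, -0.    ,  1.0917, -0.1056]), 'qd': array([ 0.0006, -0.001 ,  0.0004, -0.001 , -0.0006, -0.001 ]), 'joint_efforts': array([  0.0006, -61.2451, -25.8433,   0.0693,   0.0446,  -0.    ]), 'tcp_pos': array([ 0.1995, -0.5923,  0.2367]), 'tcp_rot': array([ 0.9868,  0.1617, -0.    ,  0.0001]), 'wrist_force': array([0.3297, 0.3535, 0.8427]), 'torque': array([-0.0129,  0.0005,  0.0185]), 'grip_force': 0.0, 'finger_gap': 0.09500622715523468}
```

View pics/top0.png

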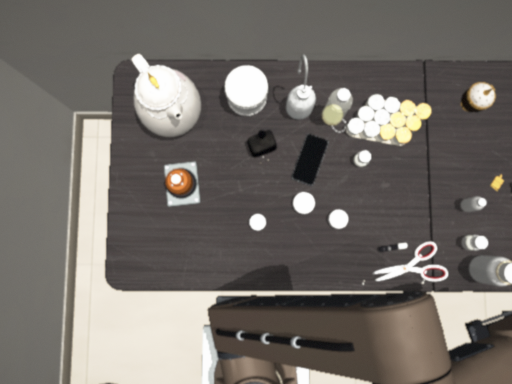

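View pics/scene0.png

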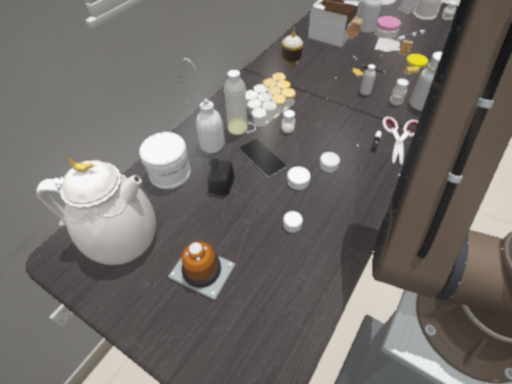

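Call:
move_arm --pt "0.1 0.13 0 -0.1 1" --pt "0.2 0.25 0 -0.2 1" --pt "0.3 0.4 0 -0.3 1" --pt "0.4 0.55 0 -0.413 1" --pt "0.5 0.7 0 -0.413 1" --pt "0.6 0.85 0 -0.413 1" --pt "0.7 1 0 -0.413 1" --pt "0.8 1 0 -0.413 1" --pt "0.8 1 0 -0.413 1" --pt "0.8 1 0 -0.413 1"

```text
time: 1.73
tcp_pos: [0.4007, -0.3413, 0.2368]
tcp_rot: [1.0, 0.002, 0.0, 0.0]
wrist_force: [-0.1, 0.7, 0.6]
finger_gap: 0.0951
grip_force: 0.0
```

Call:
move_arm --pt "0.1 0.13 0 0 1" --pt "0.2 0.26 0 0 1" --pt "0.3 0.35 0 0 1" --pt "0.3 0.35 0 0 1" --pt "0.3 0.35 0 0 1"

```text
time: 2.15
tcp_pos: [0.4746, -0.2546, 0.2365]
tcp_rot: [1.0, 0.001, -0.0, 0.0]
wrist_force: [-1.1, -0.2, 0.5]
finger_gap: 0.0953
grip_force: 0.0
```

```bash
python3 - <<'E'
from h import *
np.set_printoptions(precision=4,suppress=True)
f=grab("wrist");save(f,"w0.png");s=r.get_state()
print(s["tcp_pos"],s["tcp_rot"],s["wrist_force"],f["intrinsics"],f["extrinsics"])
for d in r.silhouettes(f,"cap_b")[:4]:
    (c,rad)=cv2.minEnclosingCircle(np.argwhere(d["mask"])[:,::-1].astype(np.float32))
    print(round(d["confidence"],2),np.round(d["uv"],1),int(d["mask"].sum()),np.round(c,1),round(rad,1),at_z(f,d["uv"],.03))
for d in r.tip_of(f,"cap_b")[:4]: print("tip",round(d["confidence"],2),np.round(d["uv"],1),at_z(f,d["uv"],0))
E
```

```text
[ 0.474  -0.2553  0.2365] [ 1.      0.0004 -0.0003  0.0001] [-0.1543 -0.4682  0.1136] [[297.3186   0.     252.2647]
 [  0.     297.3186 187.6264]
 [  0.       0.       1.    ]] [[ 0.0024  0.9708  0.24    0.5414]
 [-1.      0.0023  0.0008 -0.2549]
 [ 0.0003 -0.24    0.9708  0.3835]
 [ 0.      0.      0.      1.    ]]
0.88 [ 76.9 182.1] 1042 [ 78.7 179.9] 18.8 [ 0.4613 -0.0128  0.03  ]
0.76 [170.8 132.6] 2174 [167. 135.] 27.0 [ 0.5225 -0.1562  0.03  ]
0.75 [247.8 174. ] 1732 [249.2 171.8] 23.6 [ 0.471  -0.2498  0.03  ]
tip 0.92 [ 84.7 176.9] [ 0.4623 -0.0079  0.    ]
tip 0.76 [249.7 168.7] [ 0.4721 -0.2518  0.    ]
tip 0.55 [171.1 134.5] [ 0.5184 -0.1481  0.    ]
```

View pics/w0.png

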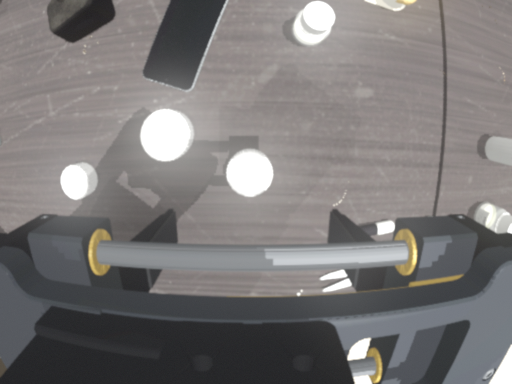

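Call:
move_arm --pt "-0.004 0.006 -0.12 0 1" --pt "-0.008 0.012 -0.24 0 1" --pt "-0.008 0.012 -0.36 0 1" --pt "-0.008 0.012 -0.48 0 1" --pt "-0.008 0.012 -0.56 0 1" --pt "-0.008 0.012 -0.56 0 1" --pt "-0.008 0.012 -0.56 0 1"

```text
time: 2.88
tcp_pos: [0.4717, -0.2527, 0.0964]
tcp_rot: [1.0, -0.001, -0.001, -0.0]
wrist_force: [-0.4, 0.0, 0.6]
finger_gap: 0.0953
grip_force: 0.0
```

```bash
python3 - <<'E'
from h import *
np.set_printoptions(precision=4,suppress=True)
f=grab("wrist");save(f,"w1.png");s=r.get_state()
print(s["tcp_pos"],np.array(f["extrinsics"])[:3,3])
# project rim of cap top circle onto z=.03 using mask outline pixels
for d in r.silhouettes(f,"cap_b")[:4]:
    c=max(cv2.findContours(d["mask"].astype(np.uint8),0,1)[0],key=len)[:,0]
    P=np.array([at_z(f,p,.03)[:2] for p in c.astype(float)],np.float32)
    cc,rr=cv2.minEnclosingCircle(P)
    print(round(d["confidence"],2),np.round(d["uv"],1),at_z(f,d["uv"],.03)[:2],cc,rr,P.min(0),P.max(0))
for d in r.tip_of(f,"cap_b")[:3]: print("tip",round(d["confidence"],2),np.round(d["uv"],1),at_z(f,d["uv"],0))
E
```

```text
[ 0.4723 -0.2529  0.0975] [ 0.5386 -0.2534  0.2434]
0.81 [249.7 201.7] [ 0.4748 -0.2512] (0.47379443049430847, -0.2516553997993469) 0.030031610280275345 [ 0.4443 -0.2787] [ 0.5033 -0.2242]
0.78 [ 13.7 208.9] [ 0.4643 -0.0196] (0.4613288342952728, -0.02351653203368187) 0.03673941269516945 [ 0.4409 -0.0573] [0.4903 0.0096]
0.74 [123.7 140.8] [ 0.5226 -0.1549] (0.5217270255088806, -0.15190792083740234) 0.03591639921069145 [ 0.4887 -0.1874] [ 0.551  -0.1164]
tip 0.69 [134.1 140. ] [ 0.5206 -0.1512  0.    ]
tip 0.63 [ 21.2 202.7] [ 0.4615 -0.002   0.    ]
tip 0.62 [252.4 197.6] [ 0.4694 -0.2533  0.    ]
```

View pics/w1.png

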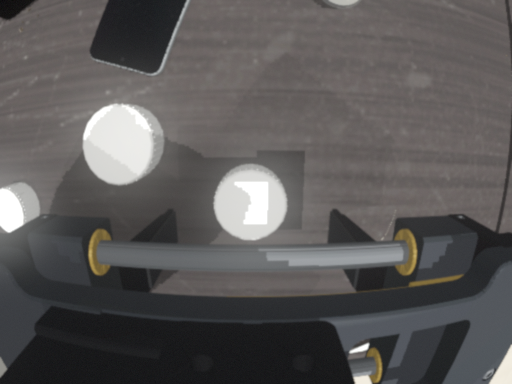

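Call:
move_arm --pt "0.002 0.002 -0.1 0 1" --pt "0.002 0.002 -0.2 0 1" --pt "0.002 0.002 -0.28 0 1" --pt "0.002 0.002 -0.28 0 1" --pt "0.002 0.002 -0.28 0 1"

```text
time: 3.45
tcp_pos: [0.4731, -0.2515, 0.0274]
tcp_rot: [1.0, 0.0, -0.0, 0.0]
wrist_force: [-0.1, -0.1, 1.1]
finger_gap: 0.0948
grip_force: 0.0
```

Call:
move_arm --pt "0 0 0 0 0" --pt "0 0 0 0 -0.5" --pt "0 0 0 0 -1" --pt "0 0 0 0 -1" --pt "0 0 0 0 -1" --pt "0 0 0 0 -1" --pt "0 0 0 0 -1" --pt "0 0 0 0 -1" --newtons 40

```text
time: 4.12
tcp_pos: [0.473, -0.2514, 0.0269]
tcp_rot: [1.0, 0.0, 0.0, 0.0]
wrist_force: [-0.9, 0.1, 4.3]
finger_gap: 0.0548
grip_force: 40.0
```

Call:
move_arm --pt "0 0 0.04 0 -1" --pt "0 0 0.12 0 -1" --pt "0 0 0.24 0 -1" --pt "0 0 0.36 0 -1" --pt "0 0 0.5 0 -1" --pt "0 0 0.65 0 -1" --pt "0 0.12 0.8 0 -1" --pt "0 0.26 0.8 0 -1" --pt "0 0.4 0.8 0 -1" --pt "0 0.55 0.8 0 -1" --pt "0 0.7 0.8 0 -1" --pt "0 0.84 0.8 0 -1"

```text
time: 5.12
tcp_pos: [0.4723, -0.0395, 0.2274]
tcp_rot: [1.0, 0.0, 0.0, 0.0]
wrist_force: [1.5, 0.3, -1.1]
finger_gap: 0.0552
grip_force: 40.0
```

Call:
move_arm --pt "0 0.14 0 0 -1" --pt "0 0.28 0 0 -1" --pt "0 0.42 0 0 -1" --pt "0.02 0.56 0 0 -1" --pt "0.04 0.7 0 0 -1" --pt "0.06 0.82 0 0 -1" --pt "0.08 0.92 0 0 -1" --pt "0.1 1.0 0 0 -1" --pt "0.1 1.0 0 0 -1" --pt "0.1 1.0 0 0 -1" --pt "0.1 1.0 0 0 -1"

```text
time: 6.03
tcp_pos: [0.4976, 0.2081, 0.2268]
tcp_rot: [1.0, 0.0, -0.0, 0.0]
wrist_force: [0.1, 0.3, -1.4]
finger_gap: 0.0548
grip_force: 40.0
```

```bash
python3 - <<'E'
from h import *
np.set_printoptions(precision=4,suppress=True)
f=grab("wrist");save(f,"w2.png");s=r.get_state()
print(s["tcp_pos"],s["finger_gap"],s["grip_force"],s["wrist_force"],np.array(f["extrinsics"])[:3,3])
for t in("jar_seat","jar_beads"):
    for d in r.tip_of(f,t)[:2]: print(t,round(d["confidence"],2),np.round(d["uv"],1),at_z(f,d["uv"],.095 if t=="jar_seat" else .1045))
for d in r.silhouettes(f,"jar")[:1]: print(d["uv"],d["mask"].sum())
for d in r.tip_of(f,"jar")[:2]: print("jar",round(d["confidence"],2),np.round(d["uv"],1),at_z(f,d["uv"],0))
E
```

```text
[0.4977 0.2079 0.2269] 0.05531120103068634 39.99967992247548 [-0.5098  0.4993  0.1638] [0.5643 0.2078 0.3739]
jar_seat 0.94 [231.3  97.5] [0.5814 0.2271 0.095 ]
jar_beads 0.94 [231.  101.1] [0.5776 0.2267 0.1045]
jar_beads 0.62 [252.6 230. ] [0.4552 0.2072 0.1045]
[234.9, 103.9] 8508
jar 0.69 [234. 101.] [0.5828 0.2303 0.    ]
```

View pics/w2.png

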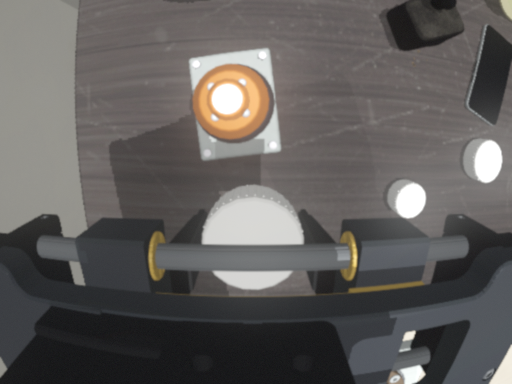

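```bash
python3 - <<'E'
from h import *
np.set_printoptions(precision=4,suppress=True)
f=grab("wrist");s=r.get_state();T=s["tcp_pos"];print(T)
im=cv2.cvtColor(f["image"],cv2.COLOR_RGB2HSV)
# neck-top white blob
roi=(im[...,2]>215)&(im[...,1]<60); m=np.zeros(roi.shape,np.uint8); m[75:125,205:255]=roi[75:125,205:255]
n,l,st,ce=cv2.connectedComponentsWithStats(m);k=1+st[1:,4].argmax();print("neck",st[k],ce[k],at_z(f,ce[k],.118))
P=[at_z(f,p,.014)[:2] for p in((195.5,63.5),(263,55.5),(274,146),(207.5,153.5))];print("screws",np.mean(P,0),P)
# held cap: outline of the silhouette
for d in r.silhouettes(f,"cap_b")[:4]:
    u=d["uv"]
    if not(200<u[0]<310 and u[1]>180):continue
    c=np.argwhere(d["mask"])[:,::-1];print("held",u,c.min(0),c.max(0))
    zt=T[2]+.003
    cnt=max(cv2.findContours(d["mask"].astype(np.uint8),0,1)[0],key=len)[:,0].astype(float)
    P=np.array([at_z(f,p,zt)[:2] for p in cnt]);print(P.min(0)-T[:2],P.max(0)-T[:2])
cv2.imwrite("pics/w2c.png",cv2.resize(f["image"][170:300,180:330,::-1],None,fx=4,fy=4,interpolation=cv2.INTER_CUBIC))
E
```

```text
[0.498  0.208  0.2268]
neck [211  84  32  31 763] [226.574   99.0197] [0.5793 0.2293 0.118 ]
screws [0.579  0.2284] [array([0.6304, 0.2759]), array([0.6387, 0.1945]), array([0.528, 0.181]), array([0.519 , 0.2623])]
held [252.7, 224.6] [202 185] [303 289]
[ 0.0006 -0.0277] [0.0325 0.0263]
```

View pics/w2c.png

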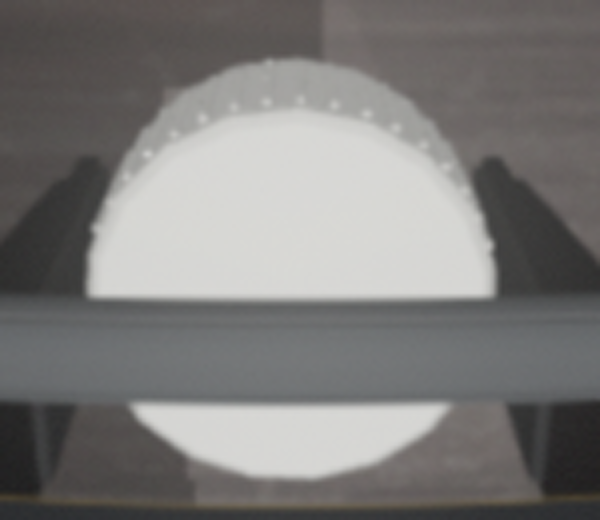

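```bash
python3 - <<'E'
from h import *
f=grab("wrist");T=r.get_state()["tcp_pos"]
for p in((253,197),(253,289.3),(202,243),(304,243)): print(p,(at_z(f,p,T[2]+.0035)-T)[:2].round(4))
E
```

```text
(253, 197) [ 0.0264 -0.001 ]
(253, 289.3) [-0.0282 -0.001 ]
(202, 243) [0.0009 0.0262]
(304, 243) [ 0.0008 -0.0282]
```

Call:
move_arm --pt "0.1 0.04 0 0 -1" --pt "0.2 0.085 0 0 -1" --pt "0.3 0.085 0 0 -1" --pt "0.328 0.085 0 0 -1" --pt "0.328 0.085 -0.1 0 -1" --pt "0.328 0.085 -0.2 0 -1" --pt "0.328 0.085 -0.28 0 -1" --pt "0.328 0.085 -0.28 0 -1" --pt "0.328 0.085 -0.28 0 -1" --pt "0.328 0.085 -0.28 0 -1"

```text
time: 7.27
tcp_pos: [0.5803, 0.23, 0.1579]
tcp_rot: [1.0, 0.0, 0.001, -0.0]
wrist_force: [0.8, -0.5, -1.0]
finger_gap: 0.0554
grip_force: 40.0
```

```bash
python3 - <<'E'
from h import *
print(r.get_state()["tcp_pos"])
f=grab("wrist");g=grab("scene")
a=cv2.resize(f["image"][130:300,170:340,::-1],(500,500),interpolation=cv2.INTER_CUBIC)
b=cv2.resize(g["image"][215:315,150:200+50,::-1],(250,500),interpolation=cv2.INTER_CUBIC) if 0 else cv2.resize(g["image"][200:310,145:205+50,::-1],(300,300),interpolation=cv2.INTER_CUBIC)
b=cv2.copyMakeBorder(b,0,200,0,0,cv2.BORDER_CONSTANT)
cv2.imwrite("pics/w3.png",np.hstack([a,b]))
E
```

```text
[0.58034699 0.2299653  0.15791511]
```

View pics/w3.png

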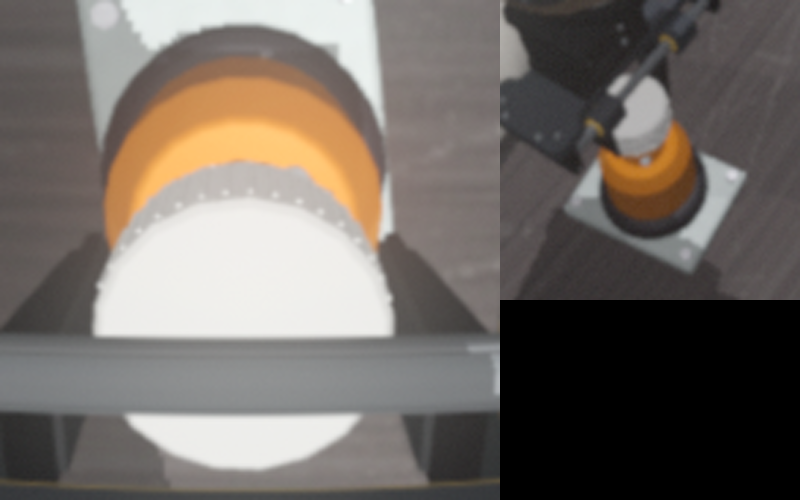

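Call:
move_arm --pt "0 0 -0.02 0 -1" --pt "0 0 -0.04 0 -1" --pt "0 0 -0.06 0 -1" --pt "0 0 -0.075 0 -1" --pt "0 0 -0.085 0 -1" --pt "0 0 -0.085 0 -1" --pt "0 0 -0.085 0 -1" --pt "0 0 -0.085 0 -1"

```text
time: 8.03
tcp_pos: [0.5801, 0.2299, 0.1355]
tcp_rot: [1.0, 0.0, 0.0, 0.0]
wrist_force: [0.5, -0.1, 0.7]
finger_gap: 0.0549
grip_force: 40.0
```

Call:
move_arm --pt "0 0 -0.008 0 -1" --pt "0 0 -0.016 0 -1" --pt "0 0 -0.024 0 -1" --pt "0 0 -0.032 0 -1" --pt "0 0 -0.04 0 -1" --pt "0 0 -0.04 0 -1" --pt "0 0 -0.04 0 -1"

```text
time: 8.62
tcp_pos: [0.58, 0.2298, 0.1246]
tcp_rot: [1.0, 0.0, -0.0, 0.0]
wrist_force: [4.2, 0.6, -8.0]
finger_gap: 0.0552
grip_force: 40.0
```

Call:
move_arm --pt "0 0 -0.006 0 -1" --pt "0 0 -0.01 0 -1" --pt "0 0 -0.014 0 -1" --pt "0 0 -0.014 0 -1" --pt "0 0 -0.014 0 -1"

```text
time: 9.03
tcp_pos: [0.5798, 0.2299, 0.122]
tcp_rot: [1.0, 0.0, -0.0, 0.0]
wrist_force: [-0.3, 0.8, -1.5]
finger_gap: 0.0551
grip_force: 40.0
```

Call:
move_arm --pt "0 0 -0.003 0 -1" --pt "0 0 -0.006 0 -1" --pt "0 0 -0.008 0 -1" --pt "0 0 -0.008 0 -1" --pt "0 0 -0.008 0 -1" --pt "0 0 -0.008 0 -1"

```text
time: 9.53
tcp_pos: [0.5798, 0.23, 0.1217]
tcp_rot: [1.0, 0.0, 0.0, -0.0]
wrist_force: [-6.6, -1.4, 15.7]
finger_gap: 0.0546
grip_force: 40.0
```

Call:
move_arm --pt "0 0 0 0 -1" --pt "0 0 0 0 -1" --pt "0 0 0 0 -1" --pt "0 0 0 0 -1" --pt "0 0 0 0 -1" --pt "0 0 0 0 -1"

```text
time: 10.03
tcp_pos: [0.5798, 0.23, 0.1217]
tcp_rot: [1.0, 0.0, 0.0, -0.0]
wrist_force: [-6.2, -1.8, 17.0]
finger_gap: 0.0549
grip_force: 40.0
```

```bash
python3 - <<'E'
from h import *
f=grab("wrist");g=grab("scene");s=r.get_state();print(s["tcp_pos"],s["wrist_force"],s["torque"])
a=cv2.resize(f["image"][130:300,170:340,::-1],(500,500),interpolation=cv2.INTER_CUBIC)
b=cv2.resize(g["image"][200:310,145:255,::-1],(300,300),interpolation=cv2.INTER_CUBIC)
cv2.imwrite("pics/w4.png",np.hstack([a,cv2.copyMakeBorder(b,0,200,0,0,cv2.BORDER_CONSTANT)]))
E
```

```text
[0.57982727 0.23000139 0.12170827] [-5.67609636 -2.26606967 16.25206015] [-0.26902135  1.02847237  0.03598456]
```

View pics/w4.png

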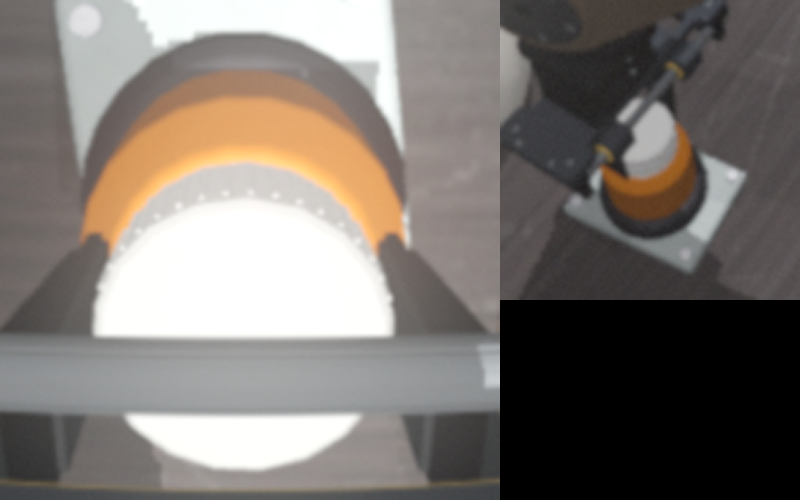

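```bash
python3 -c "
from bench import r
print(r.hand_in())"
```

```text
the job is handed in; nothing more can be done
None
```

I picked the 57 mm cap (cap_b) and pressed it onto the jar until it snapped. By measurement its rim is down on the shoulder, and the gripper was still pressing with about 16 N when I handed the job in; no verdict came back.

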